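# Open the tube carrier's gate and hold it for unloading

## Task

The rack in the white tube carrier is to be taken out: first push down the one tube that has ridden up in the rack until it is fully home like the others. Then open the carrier's gate: pinch and let go the main catch (the one further back from the gate) so that the gate springs out onto its safety catch, pinch and let go the safety catch (next to the gate) so that it comes free, then take the upright black pull on the gate's top edge and swing the gate past its detent until it stands wide open, square to the carrier's front or a little further. Finish while still holding the gate wide open by its pull, because its spring would carry it back, and leave the other things on the table where they are.

Things in the scene. Friction and masses are not known exactly. Their poses are not given: they have to be found in the camera images.
- carrier: White metal tube carrier, an open tray 296 x 125 mm with 57 mm walls, fixed on the table. Origin: centre of its underside; x points from the gate end to the closed back end, y toward the side with the two catches, z up. It holds a blue tube rack (top 81 mm above the table) with eight yellow-capped tubes.
- raised_tube (a joint): How far the ridden-up tube stands above its seated place, m: 0 is fully home (hard stop), it starts at 0.010 to 0.017. Stiff fit: about 5 N pushes it down and it stays where it is left.
- raised_tube_top (a point): Centre of the top of the ridden-up tube's yellow cap, 17 mm across. 123 mm above the table when home, level with the other seven caps; at the start it is the tallest. It stands in any of five places in the rack.
- main_catch_grip (a point): Main catch, the one further from the gate. Two grey wings stand up like a clothes peg's ends, tops 140 mm above the table, each 17 mm wide along the carrier's x. This fixed point lies midway between them, 8 mm below their tops, where pads should close along the carrier's y. The wings measure 36 mm over their outer sides. Fingertips may go down to 105 mm (bracket 99 mm high).
- safety_catch_grip (a point): Safety catch, next to the gate, 52 mm in front of the main catch. Two grey wings stand up like a clothes peg's ends, tops 140 mm above the table, each 17 mm wide along the carrier's x. This fixed point lies midway between them, 8 mm below their tops, where pads should close along the carrier's y. The wings measure 36 mm over their outer sides. Fingertips may go down to 105 mm (bracket 99 mm high).
- main_catch (a joint): Main catch's wings, rad: 0 let go, stop at 0.27. Pinching the sprung, linked wings (3 to 6 N each) opens steel jaws below: from 36 mm over the tops at rest to about 14 mm at the stop; the jaws clear the gate's stud at 0.07. The wings spring back when let go. It holds the gate shut; opened, it lets the gate spring out 13 mm onto the safety catch.
- safety_catch (a joint): Safety catch's wings, rad: 0 let go, stop at 0.27. Pinching the sprung, linked wings (3 to 6 N each) opens steel jaws below: from 36 mm over the tops at rest to about 14 mm at the stop; the jaws clear the gate's stud at 0.14 to 0.2. The wings spring back when let go. Frees the gate only if pinched after the main catch has let go.
- gate_angle (a joint): Rad, growing counter-clockwise seen from above: 0 shut, 0.08 on the safety catch, 0.28 ajar when freed, 1.57 square to the front, stop 1.80. A spring pulls it to 0.28 with 0.2 N m/rad; from 0.5 to 1.2 it rides over a ball detent (0.3 N m more at its start; 3 to 4 N at the pull). Let go wide open it falls back to 0.9 or less.
- gate: The gate: a clear pane in an aluminium frame across the carrier's -x end, 166 mm wide, 8 mm thick, top edge 88 mm above the table. Origin: on its upright hinge axis, at table height, at the carrier's front corner away from the catches; its y axis runs along the gate from the hinge to the free edge, which has two steel studs for the catches.
- gate_hinge (a point): Fixed point on the gate's upright hinge axis, 50 mm above the table. The gate swings out away from the carrier, its pull on a circle of 115 mm radius about this axis.
- gate_pull (a point): Point on the axis of the gate's pull, a round upright black post, 12 mm thick, on the gate's top edge, 88 to 130 mm above the table; the point is 118 mm up, where to take it from above. Its axes turn with the gate (gate angle 0: the carrier's). Being round, it can turn between finger pads.
- control_bottle: Bystander: small brown bottle, 34 mm across, 62 mm high, loose, beside the carrier. Origin at the underside.
- buffer_bottle: Bystander: white bottle, 51 mm across, 98 mm high, loose, on the carrier's other side. Origin at the underside.
- lying_tube: Bystander: capped tube lying on the table, 107 mm long, 18 mm thick, loose. Origin under its middle.
- loose_cap: Bystander: yellow tube cap, 17 mm across, 20 mm high, loose. Origin at the underside.
- white_tray: Bystander: white plastic basin, 214 x 162 x 66 mm, loose. Origin at the underside.
- marker: Bystander: marker pen 138 mm long, 12 mm thick, loose. Origin under its middle.
- dish: Bystander: closed culture dish, 64 mm across, 16 mm high, loose. Origin at the underside.

How it is judged:
By the outcome, as a careful person would: the job done as asked, in the order asked, and still so for the second after the job is handed in, while the arm keeps its last pose, push and grip.
It also fails if it takes over 62 s, if anything falls off the work surface, if the arm or the gripper's body presses on something with over 40 N, if the wrist force passes 120 N, or if a joint passes its speed limit or range.

## Robot

A 6-joint arm with a two-finger parallel gripper is mounted at the origin on a cart in front of the work surface, level with it; the furniture and walls round the work are solid. World frame = base frame: x ahead of the robot, y to its left, z up, the work surface at z = 0. Lengths are in m, angles in rad, forces in N, time in s.
With the tool pointing down it reaches from about 0.325 to 0.925 m from the base axis. Payload 3.1 kg.
Tool frame: the origin (TCP) lies between the finger pads; the fingertips stand 14 mm ahead of it and the grasp point (between the pads) lies 5 mm behind it (env.nose_length is the distance from the TCP to the fingertips, in m); z points along the fingers, y is the line along which they close (so a half turn about z gives the same grasp; the last joint's range is limited). The gripper opens to 85 mm and grips with 20 to 120 N. Pads are 22 mm wide; open, the fingers measure 114 mm over their backs; the gripper's body (76 mm by 85 mm) begins 54 mm behind the grasp point. The pads swing forward as they close: fully open they stand 13 mm farther back than shut.
Start: joints at [-1.315, 0.217, 1.613, -0, 1.311, -0.112], TCP at [0.225, -0.583, 0.245] pointing down, gripper open.
Joint ranges: [-2.75, 2.75], [-0.78, 2.1], [0.31, 2.55], [-1.13, 4.27], [0.13, 2.63], [-2.58, 2.58]. Speed limits (rad/s): [2.79, 2.79, 3.14, 3.14, 3.14, 3.14].

## Interface

Orientations are given as a unit quaternion [x, y, z, w].
In Python, from cell import env gives the robot as it stands.
- The arm moves only by the shell command python3 -m handwheel 'ROWS' [OPENING] [FORCE]. ROWS is JSON, a list that holds one entry, the list of rows, each a list of 6 numbers: the shift along the tool's x, y, z in m, then the turn, a rotation vector about the tool's x, y, z in rad. In form: [[[tx, ty, tz, wx, wy, wz], ...]]. A call has 1 to 20 rows; each row shifts and turns the commanded pose from where the row before left it, along the tool's axes as they then stand; what a row does not reach is not made up. A row lasts 1/8 s, in which the tool goes at most 62.5 mm and 10.7 degrees, less where a joint would pass 70% of its speed; a pose out of reach is approached as far as the arm can. A call with a gripper value outside its range is refused whole. OPENING is the gripper's target within -1 to 1 (fully open at 1, half-way at 0, shut at -1), set as the call begins (- or left out, the last holds). The fingers move at their own pace and stop on an object; FORCE is the grip in N (left out, the last holds). Time passes only in rows, so rows that do not move let the fingers close. It gives the time, the measured TCP pose, the force, the opening and the grip force at its end, in the units of the state.
- env.get_obs(): the state, without advancing time (a new reading comes with each control period).
- env.read_camera(name): name is "side" or "top" or "wrist"; returns (picture, depth): 480x640x3 uint8, red, green, blue; 480x640 float32, m along the optical axis (not along the pixel's ray), 0 where there is no reading.
- env.get_calibration(name): a dict with "fx", "fy", "cx", "cy" (pixels), "position" and "rotation" of the camera in the world. Camera axes: x right, y up, looking along -z (the intrinsics and any distortion apply to the point x, -y, -z); pixel columns grow to the right and rows downward; lengths in m; the calibration is good to about 2 mm. A picture is of the moment at which its call begins: read the wrist's pose just before it. get_calibration takes no time and is no camera call; for the wrist camera it gives the pose at the moment of the call.
- env.sign_off(): hands the job in; it is judged then, once.
The state is a dict: "t": time; "q": joint angles; "dq": joint speeds; "tau": joint torques, N m; "tool_pos": TCP position; "tool_rot": TCP orientation; "ft_force": force on the tool from outside, world axes, zero at the start; "torque": the same for the moment, N m; "gripper_width": finger opening in m; "grip_force": force on a finger pad.
Only numpy, scipy, OpenCV 4.12 (cv2) and the standard library are available. Lean on these libraries where they do the work, as an engineer would, in place of code of your own. Each camera call takes 0.05 s, during which the arm holds its last target. There are 200 camera calls.

## Working session

There is one attempt and no reset: what is moved stays moved. The work goes in short steps, Python scripts to look and compute and a shell command to move; the robot and the scene stay as the last step left them, time stands still between calls to the robot, and variables do not carry over. Pictures are saved under pics/ and viewed, at most 10 in all, crops included, and the job is handed in when it is done.

```bash
mkdir -p pics; ls
cat > h.py <<'E'
import numpy as np, cv2
from cell import env
def cap(n):
    c=env.get_calibration(n); p,d=env.read_camera(n); return p,d,c
def pts(d,c):
    v,u=np.mgrid[0:480,0:640]
    P=np.stack([(u-c['cx'])/c['fx']*d,-(v-c['cy'])/c['fy']*d,-d],-1)
    return P@np.array(c['rotation']).T.reshape(3,3)+np.array(c['position'])
def ray(u,v,z,c):
    r=np.array(c['rotation']).reshape(3,3)@np.array([(u-c['cx'])/c['fx'],-(v-c['cy'])/c['fy'],-1])
    p=np.array(c['position']); return p+r*(z-p[2])/r[2]
E
python3 - <<'E'
from h import *
for n in ['top','side']:
    p,d,c=cap(n); print(n,c); cv2.imwrite(f'pics/{n}0.png',p[:,:,::-1]); np.savez(f'{n}0.npz',p=p,d=d)
print(env.get_obs())
E
```

```text
pics
top {'fx': 453.5641086163386, 'fy': 453.5641086163386, 'cx': 313.85932119970823, 'cy': 244.12256294222493, 'position': array([0.38105566, 0.13585919, 0.96726997]), 'rotation': array([ 0.07016311, -0.06786174, -0.69379252,  0.71352916])}
side {'fx': 609.7032644707115, 'fy': 609.7032644707115, 'cx': 318.0099575035383, 'cy': 243.96694882196124, 'position': array([ 0.67046463, -0.83635296,  0.96083918]), 'rotation': array([0.4208089 , 0.02980484, 0.060168  , 0.90466091])}
{'t': 0.1, 'q': array([-1.31517482e+00,  2.17684665e-01,  1.61481432e+00,  1.20060334e-05,
        1.31130329e+00, -1.12184334e-01]), 'dq': array([ 0.00041021,  0.00077598, -0.00248789, -0.00039009,  0.00124914,
       -0.00112876]), 'tau': array([-4.60813080e-04, -3.98075438e+01, -3.04969490e+01, -9.29756675e-05,
        4.24546015e-03, -1.62096904e-05]), 'tool_pos': array([ 0.22458  , -0.582484 ,  0.2440739]), 'tool_rot': array([ 9.83137146e-01,  1.82866432e-01, -7.33818558e-05, -1.10238235e-03]), 'ft_force': array([ 0.00873321, -0.47054667,  0.68503101]), 'torque': array([-0.00220546,  0.03296866, -0.00817292]), 'grip_force': 0.0, 'gripper_width': 0.08553619280294102}
```

View pics/top0.png

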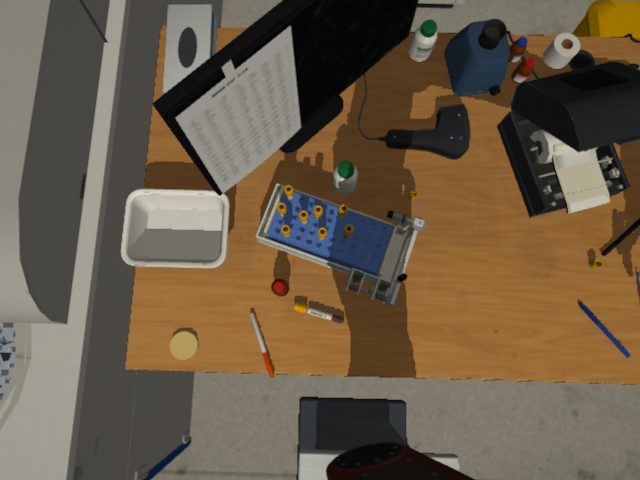

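View pics/side0.png

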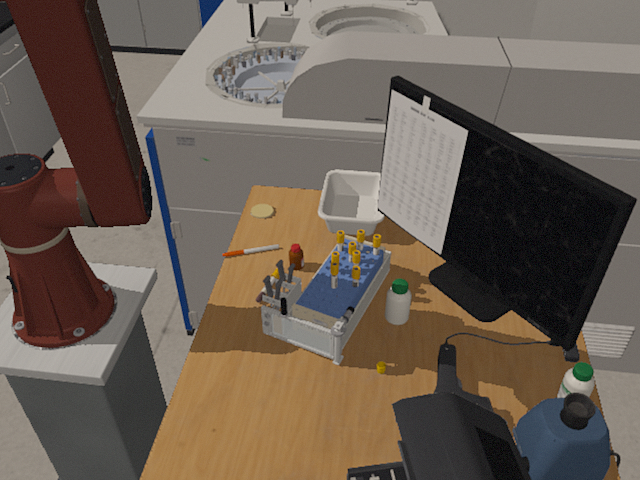

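The top view shows the carrier with its gate on the right (~(405,260)), the pull at (403,277), main catch at (355,280) and safety catch at (381,290). The yellow caps are around (280–350, 190–235).

```bash
python3 - <<'E'
s=open('h.py').read()
s=s.replace("import numpy as np, cv2","import numpy as np, cv2\nfrom scipy.spatial.transform import Rotation as R")
s=s.replace("c=env.get_calibration(n); p,d","c=env.get_calibration(n); c['rotation']=R.from_quat(c['rotation']).as_matrix(); p,d").replace(".reshape(3,3)","").replace("np.array(c['rotation'])","c['rotation']")
open('h.py','w').write(s)
E
python3 - <<'E'
from h import *
np.set_printoptions(precision=4,suppress=True)
for n in ['top','side']:
    c=env.get_calibration(n); c['rotation']=R.from_quat(c['rotation']).as_matrix()
    z=np.load(n+'0.npz'); p,d=z['p'],z['d']; P=pts(d,c)
    hsv=cv2.cvtColor(p,cv2.COLOR_RGB2HSV)
    m=cv2.inRange(hsv,(18,170,120),(32,255,255))
    k,l,st,ce=cv2.connectedComponentsWithStats(m)
    for i in range(1,k):
        if st[i,4]<25: continue
        q=P[l==i]; zt=np.percentile(q[:,2],85); t=q[q[:,2]>zt-0.006]
        print(n,ce[i].round(1),st[i,4],'top z',q[:,2].max().round(4),zt.round(4),'xy',np.median(t,0))
    # heights 0.128-0.145, non-yellow: catches ; black pull
    roi=(P[...,2]>0.1)&(P[...,2]<0.15)&(m==0)&(np.abs(P[...,1]-0.03)<0.3)&(P[...,0]>.3)&(P[...,0]<.6)&(d>0)
    k,l,st,ce=cv2.connectedComponentsWithStats(roi.astype(np.uint8))
    for i in range(1,k):
        if st[i,4]<12: continue
        q=P[l==i]; print('  hi',ce[i].round(1),st[i,4],q[:,2].max().round(4),q.mean(0),p[l==i].mean(0).round(0))
    # rims 0.05-0.06
    if n=='top':
      r=((P[...,2]>0.045)&(P[...,2]<0.1)&(P[...,0]>.25)&(P[...,0]<.55)&(np.abs(P[...,1]-0.03)<0.22)).astype(np.uint8)
      k,l,st,ce=cv2.connectedComponentsWithStats(r)
      i=1+st[1:,4].argmax(); q=P[l==i][:,:2].astype(np.float32); print(cv2.minAreaRect(q),st[i])
E
```

```text
top [618.6  18.3] 1490 top z 0.9673 -0.264 xy [ 1.3556 -0.7766 -0.2663]
top [288.4 190.3] 67 top z 0.1244 0.1226 xy [0.6544 0.1944 0.1215]
top [413.9 194.9] 29 top z 0.9673 0.0186 xy [ 0.6831 -0.0725  0.018 ]
top [281.6 208.2] 62 top z 0.9673 0.1239 xy [0.6184 0.2061 0.1224]
top [341.1 208.4] 28 top z 0.1251 0.1234 xy [0.6185 0.0906 0.122 ]
top [317.6 211.1] 61 top z 0.9673 0.1232 xy [0.6142 0.1359 0.1221]
top [303.6 215.9] 54 top z 0.1257 0.1236 xy [0.6032 0.1633 0.1221]
top [285.6 230.1] 56 top z 0.1253 0.1236 xy [0.5743 0.1968 0.1224]
top [322.1 232.7] 56 top z 0.1251 0.123 xy [0.5711 0.1263 0.1221]
top [595.6 266.6] 29 top z 0.0227 0.0197 xy [ 0.5381 -0.4551  0.0195]
top [299.7 308.2] 96 top z 0.0202 0.0181 xy [0.4332 0.1685 0.0161]
  hi [417.1 224.1] 45 0.1135 [ 0.5963 -0.0587  0.1089] [138. 138. 132.]
  hi [347.6 230.2] 88 0.1421 [0.5746 0.0781 0.1334] [74. 54. 19.]
  hi [285.  228.5] 16 0.1232 [0.5774 0.1971 0.1214] [63. 55. 48.]
  hi [322.  231.5] 16 0.1232 [0.5735 0.1261 0.1214] [61. 54. 48.]
  hi [357.4 275.8] 91 0.1427 [0.4897 0.058  0.125 ] [39. 40. 39.]
  hi [401.9 277.5
[... 909 characters left out ...]
792 0.1221]
side [275.3 273.2] 50 top z 0.0212 0.0187 xy [0.435  0.1619 0.0174]
side [380.3 366.7] 90 top z 0.0227 0.0191 xy [ 0.6862 -0.0739  0.0171]
  hi [343.  233.5] 16 0.126 [0.5832 0.1969 0.1186] [149. 124.  89.]
  hi [336.7 254.3] 26 0.1258 [0.5773 0.1265 0.1185] [125. 109. 106.]
  hi [282.9 276.4] 323 0.1461 [0.4781 0.0408 0.1226] [73. 68. 64.]
  hi [335.7 274.3] 34 0.1401 [0.5812 0.0727 0.1113] [116. 105.  96.]
  hi [268.5 285.3] 132 0.1436 [0.4541 0.0125 0.1217] [71. 68. 66.]
  hi [293.2 285.4] 12 0.1043 [0.4985 0.0392 0.1013] [130. 118. 104.]
  hi [283.4 303.7] 90 0.1337 [ 0.4915 -0.0298  0.1175] [30. 29. 29.]
  hi [335.9 325.2] 33 0.1142 [ 0.597  -0.0625  0.1077] [157. 152. 147.]
```

```bash
python3 -m handwheel '[[[0.0353,-0.0305,0,0,0,0],[0.0353,-0.0305,0,0,0,0],[0.0353,-0.0305,0,0,0,0],[0.0353,-0.0305,0,0,0,0],[0.0353,-0.0305,0,0,0,0],[0.0353,-0.0305,0,0,0,0],[0.0353,-0.0305,0,0,0,0],[0.0353,-0.0305,0,0,0,0],[0.0353,-0.0305,0,0,0,0],[0.0353,-0.0305,0,0,0,0],[0.0353,-0.0305,0,0,0,0],[0.0353,-0.0305,0,0,0,0],[0.0353,-0.0305,0,0,0,0],[0.0353,-0.0305,0,0,0,0],[0.02,-0.02,0,0,0,0],[0,0,0,0,0,-0.178],[0,0,0,0,0,-0.178],[0,0,0,0,0,-0.178],[0,0,0,0,0,-0.178],[0,0,0,0,0,-0.178]]]' -1 30
cat > w.py <<'E'
from h import *
import sys
np.set_printoptions(precision=4,suppress=True)
o=env.get_obs(); p,d,c=cap('wrist'); P=pts(d,c)
print('tool',o['tool_pos'],R.from_quat(o['tool_rot']).as_matrix().round(3).tolist(), 't',o['t'],'cam',c['position'])
cv2.imwrite('pics/'+sys.argv[1],p[:,:,::-1]); np.savez('w.npz',p=p,d=d,P=P)
E
python3 w.py w1.png
```

```text
t: 2.6
tool_pos: [0.5434, 0.0189, 0.2446]
tool_rot: [0.807, 0.591, -0.0, -0.0]
ft_force: [-0.8, -0.4, 0.8]
gripper_width: 0.0002
grip_force: 0.0
tool [0.5434 0.0189 0.2446] [[0.302, 0.953, -0.001], [0.953, -0.302, 0.0], [-0.0, -0.001, -1.0]] t 2.6 cam [0.5666 0.0927 0.3728]
```

View pics/w1.png

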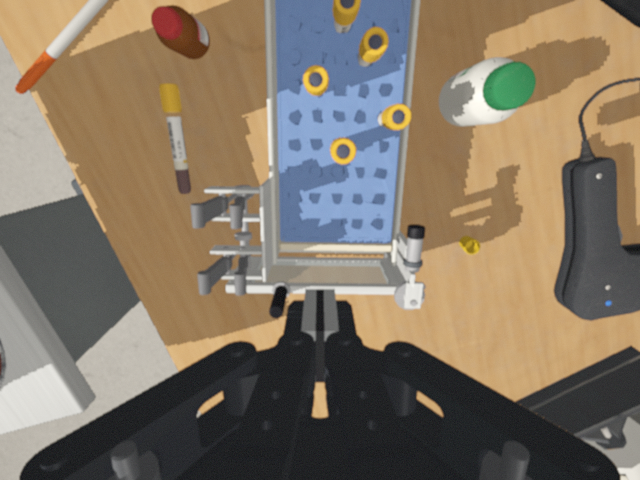

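The wrist view shows the raised cap nearest the gate at about (343,152). The main catch wings are near (205–240,210), the safety wings near (205–240,265), and the pull at (279,300).

Run:
```python
from h import *
np.set_printoptions(precision=4,suppress=True)
z=np.load('w.npz'); p,d,P=z['p'],z['d'],z['P']
m=cv2.inRange(cv2.cvtColor(p,cv2.COLOR_RGB2HSV),(15,150,90),(35,255,255)); m[330:]=0
k,l,st,ce=cv2.connectedComponentsWithStats(m)
for i in range(1,k):
    if st[i,4]<100: continue
    q=P[(l==i)&(d>0)]; zt=np.percentile(q[:,2],85); t=q[q[:,2]>zt-0.003]
    lo,hi=t.min(0),t.max(0); print('cap',ce[i].round(),zt.round(4),(lo+hi)/2,hi-lo)
v,u=np.mgrid[0:480,0:640]
w=((P[...,2]>.128)&(u>180)&(u<262)&(v>170)&(v<310)&(d>0)&(d<.4)).astype(np.uint8)
k,l,st,ce=cv2.connectedComponentsWithStats(w)
a=np.array([.308,.951]);b=np.array([-.951,.308])
for i in range(1,k):
    if st[i,4]<20: continue
    q=P[l==i]; q=q[q[:,2]>.134]; x=q[:,:2]@a; y=q[:,:2]@b
    print('wing',ce[i].round(),st[i,4],q[:,2].max(),'xc',x.min(),x.max(),'yc',y.min(),y.max())
w=(P[...,2]>.115)&(P[...,2]<.14)&(u>262)&(u<295)&(v>270)&(v<325)
q=P[w]; print('pull',len(q),q[q[:,2]>.126].mean(0),q.max(0))
# gate/side wall direction: side wall left/right edges top z~.057
w=(np.abs(P[...,2]-.057)<.004)&(v<240)&(u>255)&(u<430); q=P[w]
for lo,hi in((255,285),(390,430)):
    s=w&(u>=lo)&(u<hi); L=cv2.fitLine(P[s][:,:2].astype(np.float32),cv2.DIST_HUBER,0,.01,.01).ravel(); print('wall',L,s.sum())
```

```text
cap [345.  12.] 0.1226 [0.6053 0.1583 0.1221] [0.0154 0.0106 0.0048]
cap [372.  45.] 0.1228 [0.6165 0.1336 0.1223] [0.0161 0.0162 0.0043]
cap [316.  80.] 0.123 [0.5735 0.1239 0.1222] [0.0158 0.0158 0.0043]
cap [170.  98.] 0.0167 [0.4354 0.1649 0.0161] [0.0184 0.0269 0.0047]
cap [396. 117.] 0.1229 [0.6209 0.0843 0.122 ] [0.0171 0.016  0.0042]
cap [343. 150.] 0.1389 [0.5772 0.0754 0.1382] [0.0157 0.0159 0.0044]
cap [469. 244.] 0.0193 [ 0.687  -0.0727  0.0187] [0.0168 0.0167 0.0048]
wing [198. 215.] 365 0.14171437350275237 xc 0.19595143835328707 0.21299220156197693 yc -0.4285838192476408 -0.41974880820890204
wing [236. 216.] 317 0.1410587174712386 xc 0.19551527498730484 0.2127806508668541 yc -0.45561360601736267 -0.4470739173144736
wing [205. 281.] 332 0.14134249558004686 xc 0.14373622573401376 0.16173631049081383 yc -0.42840603160208734 -0.41966729705837835
wing [240. 282.] 281 0.14102624151933857 xc 0.1436948808717449 0.1612242246401785 yc -0.4550243134269087 -0.44645227563717976
pull 256 [ 0.4912 -0.028   0.129 ] [ 0.4968 -0.0228  0.1307]
wall [0.3173 0.9483 0.5278 0.1138] 1375
wall [0.3174 0.9483 0.6404 0.0776] 1277
```

```bash
python3 -m handwheel '[[[0.032,0.0075,0,0,0,0],[0.032,0.0075,0,0,0,0],[0,0,0.04,0,0,0],[0,0,0.04,0,0,0],[0,0,0.006,0,0,0],[0,0,0.004,0,0,0],[0,0,0.004,0,0,0],[0,0,0.004,0,0,0],[0,0,0.004,0,0,0],[0,0,0.003,0,0,0],[0,0,0,0,0,0]]]' -1; python3 -c "from cell import env;print(env.nose_length,env.get_obs()['ft_force'])"
```

```text
t: 4.03
tool_pos: [0.579, 0.075, 0.1408]
tool_rot: [0.809, 0.588, 0.001, 0.001]
ft_force: [3.2, -0.6, 2.7]
gripper_width: 0.0
grip_force: 1.6
0.014 [ 3.21689623 -0.64683153  2.73070663]
```

```bash
python3 -m handwheel '[[[0,0,0.002,0,0,0],[0,0,0.002,0,0,0],[0,0,0.001,0,0,0],[0,0,0,0,0,0]]]' -1
```

```text
t: 4.53
tool_pos: [0.5791, 0.075, 0.1371]
tool_rot: [0.809, 0.588, 0.001, 0.001]
ft_force: [0.6, -0.6, 8.7]
gripper_width: 0.0
grip_force: 4.6
```

```bash
python3 -m handwheel '[[[0,0,0.001,0,0,0],[0,0,0.0015,0,0,0],[0,0,0,0,0,0]]]' -1
```

```text
t: 4.9
tool_pos: [0.5796, 0.075, 0.137]
tool_rot: [0.809, 0.588, 0.001, 0.001]
ft_force: [-2.0, -1.2, 19.2]
gripper_width: -0.0
grip_force: 9.4
```

```bash
python3 -m handwheel '[[[0,0,-0.04,0,0,0],[0,0,-0.04,0,0,0],[0,0,-0.02,0,0,0],[-0.023,-0.045,0,0,0,0],[-0.023,-0.0455,0,0,0,0],[0,0,0,0,0,0],[0,0,0,0,0,0]]]' 0.4 20; python3 w.py w2.png
python3 - <<'E'
from h import *
np.set_printoptions(precision=4,suppress=True)
z=np.load('w.npz'); p,d,P=z['p'],z['d'],z['P']
m=cv2.inRange(cv2.cvtColor(p,cv2.COLOR_RGB2HSV),(15,150,90),(35,255,255))
k,l,st,ce=cv2.connectedComponentsWithStats(m)
for i in range(1,k):
    if st[i,4]<100: continue
    q=P[(l==i)&(d>0)]; zt=np.percentile(q[:,2],85); print('cap',ce[i].round(),zt.round(4),q.mean(0))
E
```

```text
t: 5.78
tool_pos: [0.4772, 0.0592, 0.232]
tool_rot: [0.809, 0.588, -0.0, -0.0]
ft_force: [0.6, -0.2, 0.3]
gripper_width: 0.0596
grip_force: 0.0
tool [0.4772 0.0592 0.232 ] [[0.308, 0.951, -0.001], [0.951, -0.308, 0.0], [-0.0, -0.001, -1.0]] t 5.775 cam [0.5009 0.1329 0.3601]
cap [401.   4.] 0.1146 [0.5728 0.1889 0.1084]
cap [462.  31.] 0.1227 [0.6027 0.1607 0.1175]
cap [487.  71.] 0.1227 [0.6134 0.1339 0.1171]
cap [425. 107.] 0.1228 [0.5707 0.1249 0.1192]
cap [245. 118.] 0.0168 [0.4361 0.1649 0.0149]
cap [504. 143.] 0.1226 [0.6178 0.0859 0.1164]
cap [445. 175.] 0.1226 [0.5743 0.0776 0.1179]
cap [541. 263.] 0.019 [ 0.687  -0.0725  0.0128]
```

View pics/w2.png

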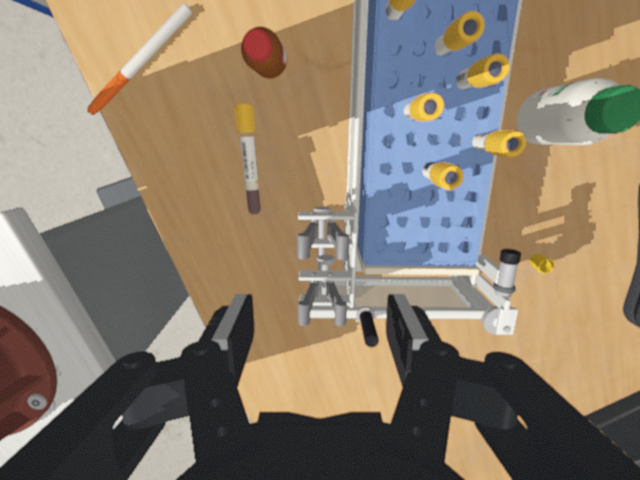

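The cap (445,175) now sits level with the others at 0.1226 m. The main catch lies between the open fingers, so I go down and pinch it.

```bash
python3 -m handwheel '[[[0.001,0.002,0.035,0,0,0],[0,0,0.035,0,0,0],[0,0,0.025,0,0,0],[0,0,0.01,0,0,0],[0,0,0,0,0,0]]]' 0.4 20; python3 -m handwheel '[[[0,0,0,0,0,0],[0,0,0,0,0,0],[0,0,0,0,0,0],[0,0,0,0,0,0],[0,0,0,0,0,0],[0,0,0,0,0,0],[0,0,0,0,0,0],[0,0,0,0,0,0]]]' -0.7 20
```

```text
t: 6.45
tool_pos: [0.4802, 0.0595, 0.1274]
tool_rot: [0.809, 0.588, -0.0, -0.0]
ft_force: [-0.7, -0.4, -0.4]
gripper_width: 0.0601
grip_force: 0.0
t: 7.45
tool_pos: [0.4798, 0.0599, 0.1298]
tool_rot: [0.809, 0.588, 0.0, -0.0]
ft_force: [-4.5, 1.4, 5.1]
gripper_width: 0.0131
grip_force: 17.2
```

```bash
python3 -m handwheel '[[[0,0,0,0,0,0],[0,0,0,0,0,0],[0,0,0,0,0,0],[0,0,0,0,0,0],[0,0,-0.035,0,0,0],[0,0,-0.035,0,0,0],[-0.026,0,0,0,0,0],[-0.026,-0.001,0,0,0,0],[0,0,0,0,0,0]]]' 0.4 20; python3 w.py w3.png
python3 - <<'E'
from h import *
p,d,c=cap('top'); cv2.imwrite('pics/t3.png',cv2.resize(p[170:330,240:450,::-1],None,fx=3,fy=3))
P=pts(d,c); m=(P[...,2]>.115)&(P[...,2]<.135)&(p.max(-1)<60)&(abs(P[...,0]-.48)<.06)&(abs(P[...,1]+.04)<.04)
print(m.sum(),P[m].mean(0))
E
```

```text
t: 8.57
tool_pos: [0.4627, 0.0093, 0.198]
tool_rot: [0.809, 0.587, 0.0, 0.0]
ft_force: [-0.3, 0.7, -0.1]
gripper_width: 0.0598
grip_force: 0.0
tool [0.4627 0.0093 0.198 ] [[0.31, 0.951, 0.001], [0.951, -0.31, -0.0], [-0.0, 0.001, -1.0]] t 8.575 cam [0.4863 0.083  0.3262]
0 [nan nan nan]<stdin>:4: RuntimeWarning: Mean of empty slice.
  ret = um.true_divide(
```

View pics/w3.png

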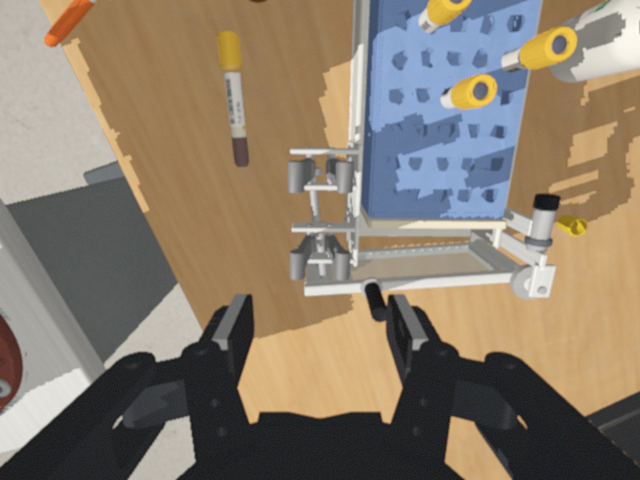

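The gate has sprung out slightly (the frame is tilted, pull at (375,298)) and is now on its safety catch. Next I pinch the safety catch.

```bash
python3 -m handwheel '[[[0.001,0,0.035,0,0,0],[0,0,0.025,0,0,0],[0,0,0.011,0,0,0],[0,0,0,0,0,0]]]' 0.4 20; python3 -m handwheel '[[[0,0,0,0,0,0],[0,0,0,0,0,0],[0,0,0,0,0,0],[0,0,0,0,0,0],[0,0,0,0,0,0],[0,0,0,0,0,0],[0,0,0,0,0,0],[0,0,0,0,0,0]]]' -0.7 20;python3 -m handwheel '[[[0,0,0,0,0,0],[0,0,0,0,0,0],[0,0,0,0,0,0],[0,0,0,0,0,0],[0,0,-0.035,0,0,0],[0,0,-0.035,0,0,0],[0,0,-0.035,0,0,0],[0,0,0,0,0,0]]]' 0.4 20; python3 w.py w4.png
```

```text
t: 9.18
tool_pos: [0.4627, 0.0118, 0.1262]
tool_rot: [0.808, 0.589, -0.001, -0.001]
ft_force: [-0.5, -0.3, -0.5]
gripper_width: 0.0597
grip_force: 0.0
t: 10.18
tool_pos: [0.4635, 0.0115, 0.1287]
tool_rot: [0.809, 0.588, 0.0, -0.0]
ft_force: [-3.8, 1.1, 6.4]
gripper_width: 0.0131
grip_force: 19.7
t: 11.18
tool_pos: [0.4657, 0.0109, 0.2355]
tool_rot: [0.809, 0.588, 0.003, 0.003]
ft_force: [0.2, -0.1, -0.3]
gripper_width: 0.0597
grip_force: 0.0
tool [0.4657 0.0109 0.2355] [[0.308, 0.951, 0.008], [0.951, -0.308, -0.001], [0.001, 0.008, -1.0]] t 11.175 cam [0.4883 0.0848 0.3638]
```

View pics/w4.png

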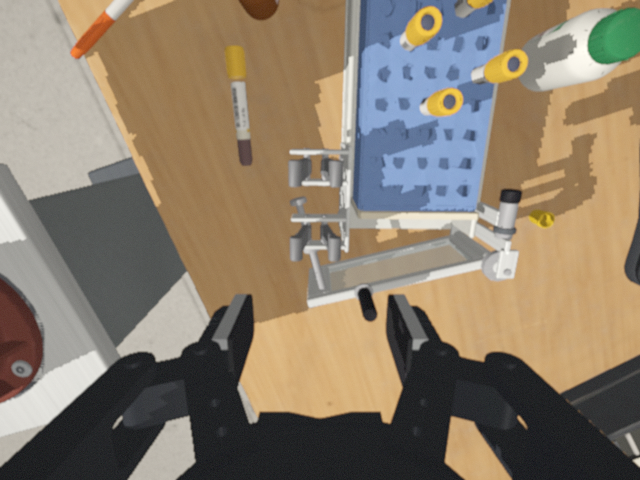

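Run:
```python
from h import *
np.set_printoptions(precision=4,suppress=True)
z=np.load('w.npz'); p,d,P=z['p'],z['d'],z['P']
v,u=np.mgrid[0:480,0:640]
w=(P[...,2]>.112)&(P[...,2]<.14)&(u>350)&(u<384)&(v>275)&(v<330)&(d>.1)
q=P[w]; t=q[q[:,2]>.126]; pull=(t.min(0)+t.max(0))/2; print(len(q),len(t),pull,t.mean(0),t.max(0)-t.min(0))
H=np.array([.6003,-.0645]); r=pull[:2]-H; print('r',np.hypot(*r),'ang',np.arctan2(r[1],r[0])-np.arctan2(.3173,-.9483))
o=env.get_obs(); T=R.from_quat(o['tool_rot']).as_matrix(); print((pull-o['tool_pos'])@T)
```

```text
309 177 [ 0.4852 -0.0573  0.1288] [ 0.4851 -0.0563  0.1291] [0.0118 0.012  0.0055]
r 0.11532843373484596 ang 0.26036142724822264
[-0.0587  0.0406  0.1046]
```

```bash
python3 -m handwheel '[[[-0.029,0.0205,0,0,0,0],[-0.029,0.0205,0,0,0,0],[0,0,0,0,0,0.165],[0,0,0,0,0,0.165],[0,0,0,0,0,0.165],[0,0,0,0,0,0.165],[0,0,0,0,0,0.165],[0,0,0,0,0,0.165],[0,0,0,0,0,0.165],[0,0,0,0,0,0.165],[0,0,0.05,0,0,0],[0,0,0,0,0,0],[0,0,0,0,0,0]]]' -0.05 20
```

```text
t: 12.85
tool_pos: [0.4839, -0.0565, 0.1815]
tool_rot: [1.0, -0.031, -0.001, -0.0]
ft_force: [-0.5, -0.2, 0.3]
gripper_width: 0.0408
grip_force: 0.0
```

```bash
python3 -m handwheel '[[[0.001,0.001,0.03,0,0,0],[0,0,0.025,0,0,0],[0,0,0.0125,0,0,0],[0,0,0,0,0,0]]]' -0.05 40; python3 -m handwheel '[[[0,0,0,0,0,0],[0,0,0,0,0,0],[0,0,0,0,0,0],[0,0,0,0,0,0],[0,0,0,0,0,0],[0,0,0,0,0,0]]]' -1 40
```

```text
t: 13.35
tool_pos: [0.4853, -0.0576, 0.1145]
tool_rot: [1.0, -0.031, -0.0, -0.0]
ft_force: [-0.2, -0.0, 0.7]
gripper_width: 0.0403
grip_force: 0.0
t: 14.1
tool_pos: [0.4864, -0.0579, 0.1158]
tool_rot: [1.0, -0.031, 0.001, 0.0]
ft_force: [-0.3, 0.0, 6.8]
gripper_width: 0.0105
grip_force: 39.0
```

```bash
python3 -m handwheel '[[[0.0006,0.0115,0,0,0,-0.1],[0.0006,0.0115,0,0,0,-0.1],[0.0006,0.0115,0,0,0,-0.1],[0.0006,0.0115,0,0,0,-0.1],[0.0006,0.0115,0,0,0,-0.1],[0.0006,0.0115,0,0,0,-0.1],[0.0006,0.0115,0,0,0,-0.1],[0,0,0,0,0,0]]]' -1 40; python3 -c "
from cell import env;import numpy as np
r=env.get_obs()['tool_pos'][:2]-np.array([.6003,-.0645]);print(np.hypot(*r),(np.arctan2(r[1],r[0])-np.arctan2(.3173,-.9483))%6.283)"
```

```text
t: 15.1
tool_pos: [0.5095, -0.1339, 0.1157]
tool_rot: [0.95, 0.313, 0.001, 0.001]
ft_force: [-0.0, 1.5, 6.3]
gripper_width: 0.0102
grip_force: 40.0
0.11432261814648959 0.9752268627484009
```

Tracking the arc well; now to about 1.66 rad.

```bash
python3 -m handwheel '[[[0.0006,0.0115,0,0,0,-0.1],[0.0006,0.0115,0,0,0,-0.1],[0.0006,0.0115,0,0,0,-0.1],[0.0006,0.0115,0,0,0,-0.1],[0.0006,0.0115,0,0,0,-0.1],[0.0006,0.0115,0,0,0,-0.1],[0.0006,0.0115,0,0,0,-0.1],[0,0,0,0,0,0],[0,0,0,0,0,0],[0,0,0,0,0,0]]]' -1 40; python3 -c "
from cell import env;import numpy as np
r=env.get_obs()['tool_pos'][:2]-np.array([.6003,-.0645]);print(np.hypot(*r),(np.arctan2(r[1],r[0])-np.arctan2(.3173,-.9483))%6.283)"; python3 w.py w5.png; python3 -c "
from h import *
p,d,c=cap('side');cv2.imwrite('pics/s5.png',cv2.resize(p[190:400,180:460,::-1],None,fx=2.5,fy=2.5))"
```

```text
t: 16.35
tool_pos: [0.5742, -0.1758, 0.1158]
tool_rot: [0.785, 0.619, 0.001, -0.0]
ft_force: [-0.6, 3.1, 7.0]
gripper_width: 0.0105
grip_force: 40.2
0.11433135010032118 1.663488409393148
tool [ 0.5742 -0.1758  0.1158] [[0.233, 0.973, 0.001], [0.973, -0.233, 0.001], [0.001, 0.0, -1.0]] t 16.35 cam [ 0.5918 -0.1006  0.2441]
```

View pics/s5.png

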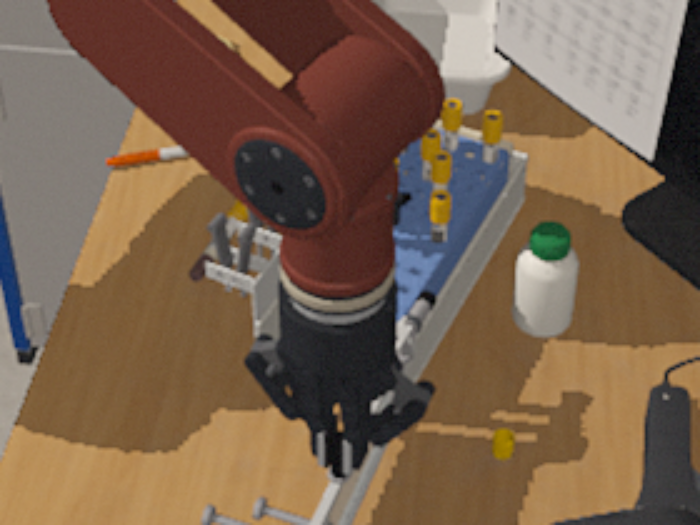

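View pics/w5.png

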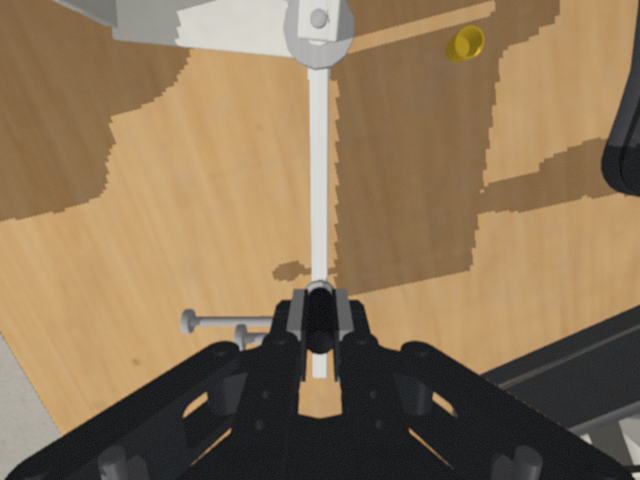

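The gate stands wide open at about 1.66 rad. It runs along column 320 in the wrist view, and the pull at (320,310) is firmly between the pads. The loose cap, bottle and lying items are where they were.

```bash
python3 -c "
from cell import env
print(env.sign_off())"
```

```text
the job is handed in; nothing more can be done
None
```

The job is handed in: the raised tube is pushed home level with the others, both catches were released in order, and the arm is holding the gate by its pull at about 1.66 rad, just past square. It took about 16 of the 62 s, and I saw nothing else on the table moved.

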